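# Turn round the drying cabinet: dry fans out, washed couplings in, vent half open

### The arm

A 6-joint arm with a two-finger parallel gripper is mounted at the origin on a cart in front of the work surface, level with it; the furniture and walls round the work are solid. World frame = base frame: x ahead of the robot, y to its left, z up, the work surface at z = 0. Lengths are in mm, angles in rad, forces in N, time in s.
With the tool pointing down it reaches from about 275 to 750 mm from the base axis. Payload 10.2 kg.
Tool frame: the origin (TCP) lies midway between the tips of the shut fingers; the grasp point (between the pads) lies 19 mm behind it; z points along the fingers, y is the line along which they close (so a half turn about z gives the same grasp; the last joint's range is limited). The gripper opens to 85 mm and grips with 20 to 120 N. Pads are 22 mm wide; open, the fingers measure 114 mm over their backs; the gripper's body (76 mm by 85 mm) begins 54 mm behind the grasp point. The pads swing forward as they close: fully open they stand 13 mm farther back than shut.
Start: joints at [1.119, 0.313, 1.498, -0, 1.331, -0.223], TCP at [119.087, 511.321, 231.294] pointing down, gripper open.
Joint ranges: [-2.94, 2.94], [-0.97, 2.17], [0.19, 2.56], [-1.23, 4.37], [0.02, 3.11], [-2.88, 2.88]. Speed limits (rad/s): [2.39, 2.39, 3.01, 3.14, 3.14, 3.14].

### API

Orientations are given as a unit quaternion [w, x, y, z].
In Python, from rig import ctrl gives the robot as it stands.
- The arm moves only by the tool send_rows, never from a script. Its argument "targets" is a list of rows, each a list of 7 numbers: the closure, from -1 (fully open) to 1 (shut), so that 0 is half open, then the shift along the tool's x, y, z in m, then the turn, a rotation vector about the tool's x, y, z in rad. In form: [[claw, dx, dy, dz, ax, ay, az], ...]. A call has exactly 10 rows; each row shifts and turns the commanded pose from where the row before left it, along the tool's axes as they then stand; what a row does not reach is not made up. A row lasts 1/8 s, in which the tool goes at most 62.5 mm and 10.7 degrees, less where a joint would pass 70% of its speed; a pose out of reach is approached as far as the arm can. A call with a gripper value outside its range is refused whole. The fingers move at their own pace and stop on an object; "squeeze" is the grip in N (left out, the last holds). Time passes only in rows, so rows that do not move let the fingers close, or fill a call up. It gives the time, the measured TCP pose, the force, the opening and the grip force at its end, in the units of the state.
- ctrl.sense(): the state, without advancing time (a new reading comes with each control period).
- ctrl.capture(name): name is "scene" or "top" or "wrist"; returns a dict with "img" (384x512x3 uint8, red, green, blue), "camera_matrix" (3x3 intrinsics, pixels), "R" (3x3) and "t" (3): a world point X has camera coordinates R X + t. Camera axes: x right, y down, z forward; pixel columns grow to the right and rows downward; lengths in mm; the calibration is good to about 2 mm. A picture is of the moment at which its call begins. There is no depth.
- ctrl.finish_job(): hands the job in; it is judged then, once.
Trained networks look in a picture, given as the dict that the camera call returned (one of the last four; its "shot" number tells which), for a name from the list of things; names that differ only in an ending like _2 or _b are one class to them, and where a whole thing is asked for, a point or a joint stands for the part that bears it (a point fixed in the world has none). Each returns a list of dicts, best first, with "score" (0 to 1); they miss things now and then, are a little off and sometimes report something else, mostly with a low value. They report only what shows in the picture. A call takes as long as a camera call. They do not tell look-alikes from the thing itself.
- ctrl.boxes_of(query, picture): "extent" ([left, top, width, height] in pixels, round what is visible of it).
- ctrl.landmark_of(query, picture): "point" ([column, row] in pixels: a listed point, or the origin of a listed thing).
The state is a dict: "time_s": time; "joints": joint angles; "dq": joint speeds; "tau": joint torques, N m; "eef_pos": TCP position; "ee_rot": TCP orientation; "force": force on the tool from outside, world axes, zero at the start; "wrist_torque": the same for the moment, N m; "grip_width": opening from 0.0 (shut) to 1.0 (fully open); "grip_force": force on a finger pad.
Only numpy, scipy, OpenCV 4.12 (cv2) and the standard library are available. Lean on these libraries where they do the work, as an engineer would, in place of code of your own. Each camera call takes 0.05 s, during which the arm holds its last target. There are 200 camera calls.

### The job

Press the latch key of the drying cabinet and let its drawer spring fully open by itself, touching nothing of it meanwhile. Lift the two dry fans out into the aluminium tray, put every washed coupling from the rubber mat into the drawer, push the drawer home until it latches, and set the vent rod to its middle click. Leave the flux tin, the glue bottle and the tape where they are.

Things in the scene. Friction and masses are not known exactly. Their poses are not given: they have to be found in the camera images.
- coupling_1_center (a point): centre (half-way up) of an aluminium shaft coupling, an upright cylinder 29 mm across and 30 mm high, 90 g, z along its axis; washed and wet, standing on the rubber mat; three to five are present
- coupling_2_center (a point): centre (half-way up) of an aluminium shaft coupling, an upright cylinder 29 mm across and 30 mm high, 90 g, z along its axis; washed and wet, standing on the rubber mat; three to five are present
- coupling_3_center (a point): centre (half-way up) of an aluminium shaft coupling, an upright cylinder 29 mm across and 30 mm high, 90 g, z along its axis; washed and wet, standing on the rubber mat; three to five are present
- coupling_4_center (a point): centre (half-way up) of an aluminium shaft coupling, an upright cylinder 29 mm across and 30 mm high, 90 g, z along its axis; washed and wet, standing on the rubber mat; three to five are present
- coupling_5_center (a point): centre (half-way up) of an aluminium shaft coupling, an upright cylinder 29 mm across and 30 mm high, 90 g, z along its axis; washed and wet, standing on the rubber mat; three to five are present
- fan_1_center (a point): centre (half-way up) of a black cooling fan, a square block 40 x 40 x 20 mm (its frame), 70 g, x and y along its sides, z up; dry, lying flat in the shut drawer at the start, hidden until it opens
- fan_2_center (a point): centre (half-way up) of a black cooling fan, a square block 40 x 40 x 20 mm (its frame), 70 g, x and y along its sides, z up; dry, lying flat in the shut drawer at the start, hidden until it opens
- fan_1: the same fan; origin at the centre of its underside
- fan_2: the same fan; origin at the centre of its underside
- drawer_floor (a point): centre of the drawer's inner floor (moves with it), 171 mm deep (x, + into the cabinet) by 220 mm wide (y), 16 mm above the counter; side walls 30 mm high. The front panel stands at x = -86 mm, its top 74 mm above the counter; with the drawer fully open the cabinet's face (84 mm tall) is at x = +63 mm, and all before it is open from above.
- drawer_handle (a point): middle of the drawer's steel bar handle: a level bar 100 mm long along the cabinet's y, 35 mm in front of the drawer's front panel, 45 mm above the counter; axes as the cabinet's, +x into the cabinet
- drawer: the drawer with its handle, sliding along the cabinet's x; origin 40 mm in +y from the cabinet's origin when shut, 150 mm farther in -x when fully open. Let go by the latch key, a spring (4.2 N shut, 1.2 N open) drives it fully open and holds it there. To latch it again push it (about 10 N, with brief peaks, over the last 15 mm) right to its hard stop, 4 mm past shut; it then springs back to shut
- cabinet: the small grey drying cabinet, 190 mm deep (x), 320 mm wide (y), 84 mm tall, fixed; origin at the centre of its underside, +x towards its back; drawer in the left (+y) part of its front, vent rod in the right part, latch key on top near the front left corner; a round vent stub on top right reaches 106 mm up
- latch_key_top (a point): centre of the upper face (34 x 24 mm) of the black latch key on top of the cabinet, 14 mm proud of it
- latch_key (a joint): travel of the latch key in m, 0 up, 0.010 fully down (spring, 1.4 N rising to 6 N); the drawer is let go between 0.003 and 0.006
- vent_knob (a point): centre of the round black knob (26 mm across, 18 mm long) on the end of the vent rod, which slides level along the cabinet's x; 45 mm above the counter and, when fully in, 45 mm in front of the cabinet's face
- vent_rod (a joint): how far the vent rod is pulled out towards the robot, in m: clicks at 0 (in, vent shut), 0.020 (middle, half open) and 0.040 (out, fully open); a spring ball holds it in each click and draws it in from up to 8 mm; about 4 N to leave a click. It starts fully in
- tray_in (a point): centre of the inner floor of the shallow aluminium tray, inside 174 x 134 mm (x, y), floor 3 mm and rim 16 mm above the counter, fixed
- mat: the black rubber mat on which the wet couplings stand, 230 x 140 x 3 mm, fixed; origin at the centre of its underside
- flux_tin: bystander: round metal tin, 51 mm across, 24 mm high; origin under it
- glue_bottle: bystander: white bottle with a red nozzle, 36 mm across, 119 mm high; origin under it
- tape: bystander: roll of black tape lying flat, 62 mm across, 18 mm high; origin under it
There are look-alikes about, which are no part of the job. There is more than one size of the part that bears tray_in; the job needs the larger.

How it is judged (in metres and radians):
On the way, in this order (a step that is already met when the one before it is completed fails the run):
1. the latch key is pressed while the drawer is shut (value of joint latch_key above 0.004 m and x of drawer_handle in the frame of cabinet above -0.163 m).
2. the drawer has sprung fully open with the fans still in it (x of drawer_handle in the frame of cabinet below -0.278 m and x of fan_1_center in the frame of drawer_floor between -0.085 and 0.085 m and y of fan_1_center in the frame of drawer_floor between -0.112 and 0.112 m and z of fan_1_center in the frame of drawer_floor between 0 and 0.045 m and x of fan_2_center in the frame of drawer_floor between -0.085 and 0.085 m and y of fan_2_center in the frame of drawer_floor between -0.112 and 0.112 m and z of fan_2_center in the frame of drawer_floor between 0 and 0.045 m), for 0.2 s.
At the end, for the whole second after the job is handed in: every coupling present is inside the drawer (under 30 mm above its floor), both fans lie at rest in the tray (within its rim, under 22 mm up), the drawer is latched shut (within 5 mm), the latch key is up, the vent rod stands at its middle click (20 mm out, within 5 mm) (x of coupling_1_center in the frame of drawer_floor between -0.083 and 0.083 m and y of coupling_1_center in the frame of drawer_floor between -0.11 and 0.11 m and z of coupling_1_center in the frame of drawer_floor between 0 and 0.03 m and x of coupling_2_center in the frame of drawer_floor between -0.083 and 0.083 m and y of coupling_2_center in the frame of drawer_floor between -0.11 and 0.11 m and z of coupling_2_center in the frame of drawer_floor between 0 and 0.03 m and x of coupling_3_center in the frame of drawer_floor between -0.083 and 0.083 m and y of coupling_3_center in the frame of drawer_floor between -0.11 and 0.11 m and z of coupling_3_center in the frame of drawer_floor between 0 and 0.03 m and x of coupling_4_center in the frame of drawer_floor between -0.083 and 0.083 m and y of coupling_4_center in the frame of drawer_floor between -0.11 and 0.11 m and z of coupling_4_center in the frame of drawer_floor between 0 and 0.03 m and x of coupling_5_center in the frame of drawer_floor between -0.083 and 0.083 m and y of coupling_5_center in the frame of drawer_floor between -0.11 and 0.11 m and z of coupling_5_center in the frame of drawer_floor between 0 and 0.03 m and x of fan_1_center in the frame of tray_in between -0.085 and 0.085 m and y of fan_1_center in the frame of tray_in between -0.065 and 0.065 m and z of fan_1_center in the frame of tray_in between 0 and 0.022 m and x of fan_2_center in the frame of tray_in between -0.085 and 0.085 m and y of fan_2_center in the frame of tray_in between -0.065 and 0.065 m and z of fan_2_center in the frame of tray_in between 0 and 0.022 m and x of drawer_handle in the frame of cabinet above -0.148 m and value of joint vent_rod between 0.015 and 0.025 m and value of joint latch_key below 0.003 m and linear speed of each of fan_1, fan_2 below 0.02 m/s); the robot touches nothing.
It fails at once if the robot touches the drawer (over 1 N) while it springs open with both fans in it (linear speed of drawer above 0.03 m/s and x of drawer_handle in the frame of cabinet between -0.273 and -0.155 m and (x of fan_1_center in the frame of drawer_floor between -0.085 and 0.085 m and y of fan_1_center in the frame of drawer_floor between -0.112 and 0.112 m and z of fan_1_center in the frame of drawer_floor between 0 and 0.045 m and x of fan_2_center in the frame of drawer_floor between -0.085 and 0.085 m and y of fan_2_center in the frame of drawer_floor between -0.112 and 0.112 m and z of fan_2_center in the frame of drawer_floor between 0 and 0.045 m) and contact force between any of the arm, the fingers and drawer above 1 N).
It fails at once if a bystander (flux tin, glue bottle, tape) is moved more than 30 mm (distance of any of flux_tin, glue_bottle, tape from where it was at the start of the episode above 0.03 m).
Of coupling_1, coupling_2, coupling_3, coupling_4, coupling_5 only 3 to 5 are there at a start; the rules pass over those that are not, and their reading is None.
At some moment in a run one of coupling_1, coupling_2, coupling_3, coupling_4, coupling_5 may be knocked a few centimetres aside while the robot is not near it.
Once in a run the grip may slacken for a moment while it holds something.
It also fails if it takes over 210 s, if anything falls off the work surface, if the arm or the gripper's body presses on something with over 40 N, if the wrist force passes 120 N, or if a joint passes its speed limit or range.

## Working session

There is one attempt and no reset: what is moved stays moved. The work goes in short steps, Python scripts to look and compute and a tool call to move; the robot and the scene stay as the last step left them, time stands still between calls to the robot, and variables do not carry over. Pictures are saved under pics/ and viewed, at most 14 in all, crops included, and the job is handed in when it is done.

Besides the shell and the picture viewer there is one more tool, called after "Call:" by a JSON object that holds its "method" and its "body". send_rows: Moves the arm, as the interface text tells. Its arguments: {"type":"object","properties":{"targets":{"type":"array"},"squeeze":{"type":"number"}},"required":["targets"]}

```bash
ls; mkdir -p pics; cat > h.py <<'E'
import numpy as np, cv2
from rig import ctrl
from scipy.spatial.transform import Rotation as Ro
def proj(c,X):
    p=c["camera_matrix"]@(c["R"]@np.asarray(X,float)+c["t"]); return p[:2]/p[2]
def onz(c,uv,z):
    R=np.array(c["R"]);t=np.array(c["t"]);d=R.T@np.linalg.solve(c["camera_matrix"],[uv[0],uv[1],1]);o=-R.T@t
    return o+d*(z-o[2])/d[2]
def tri(obs):
    A=[];b=[]
    for c,uv in obs:
        R=np.array(c["R"]);t=np.array(c["t"]);d=R.T@np.linalg.solve(c["camera_matrix"],[uv[0],uv[1],1]);d/=np.linalg.norm(d);o=-R.T@t
        P=np.eye(3)-np.outer(d,d);A.append(P);b.append(P@o)
    return np.linalg.lstsq(np.vstack(A),np.hstack(b),rcond=None)[0]
def save(c,n,crop=None,s=1):
    im=c["img"][:,:,::-1]
    if crop: l,t,w,h=crop; im=im[t:t+h,l:l+w]
    cv2.imwrite("pics/"+n,cv2.resize(im,None,fx=s,fy=s,interpolation=cv2.INTER_CUBIC))
def st():
    s=ctrl.sense(); print(s["time_s"],np.round(s["eef_pos"],1),np.round(s["ee_rot"],4),"F",np.round(s["force"],1),"g",s["grip_width"],s["grip_force"],np.round(s["joints"],2)); return s
E
python3 - <<'E'
from h import *
st()
cs={n:ctrl.capture(n) for n in("scene","top")}
for n,c in cs.items():
    save(c,n+"0.png",s=1.5)
    print(n,"campos",np.round(-np.array(c["R"]).T@c["t"]))
    for q in ["coupling_1_center","drawer_handle","latch_key_top","vent_knob","tray_in","cabinet","mat","flux_tin","glue_bottle","tape"]:
        for r in ctrl.landmark_of(q,c)[:6]: print(q,np.round(r["point"]),round(r["score"],2),np.round(onz(c,r["point"],{"coupling_1_center":18,"drawer_handle":45,"latch_key_top":98,"vent_knob":45,"tray_in":3}.get(q,0))))
E
```

```text
pics
0.0 [119.  511.1 230.7] [-2.000e-04  1.142e-01  9.935e-01 -6.000e-04] F [-0.3  0.6 -0.3] g 1.0017193690294082 0.0 [ 1.12  0.31  1.5   0.    1.33 -0.22]
scene campos [-210. -326. 1022.]
coupling_1_center [147. 169.] 0.32 [498. 455.  18.]
coupling_1_center [324. 204.] 0.15 [ 618. -121.   18.]
drawer_handle [273. 186.] 0.8 [592.  39.  45.]
latch_key_top [201. 164.] 0.61 [531. 258.  98.]
latch_key_top [256. 146.] 0.42 [679. 145.  98.]
vent_knob [324. 206.] 0.57 [ 589. -128.   45.]
vent_knob [174. 181.] 0.26 [474. 329.  45.]
tray_in [267. 268.] 0.92 [345. -60.   3.]
tray_in [376. 254.] 0.91 [ 524. -314.    3.]
cabinet [302. 172.] 0.85 [730.  -4.   0.]
mat [188. 187.] 0.74 [503. 302.   0.]
flux_tin [235. 146.] 0.58 [743. 260.   0.]
glue_bottle [383. 198.] 0.78 [ 738. -276.    0.]
top campos [ 426.   85. 1314.]
drawer_handle [262. 173.] 0.64 [586.  41.  45.]
vent_knob [321. 172.] 0.63 [ 587. -136.   45.]
tray_in [298. 254.] 0.61 [341. -66.   3.]
cabinet [276. 133.] 0.81 [719.  -8.   0.]
mat [175. 205.] 0.98 [498. 311.   0.]
flux_tin [193. 128.] 0.67 [740. 253.   0.]
glue_bottle [362. 126.] 0.71 [ 737. -279.    0.]
tape [123. 199.] 0.68 [520. 468.   0.]
```

View pics/scene0.png

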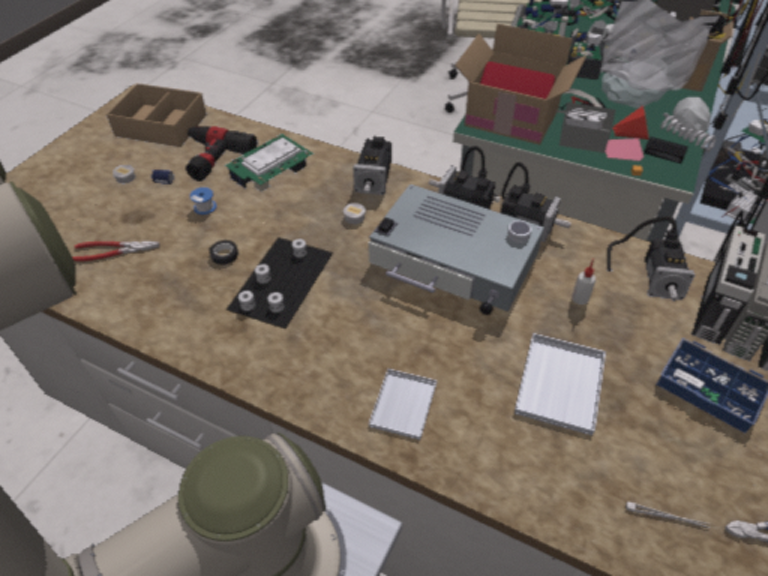

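View pics/top0.png

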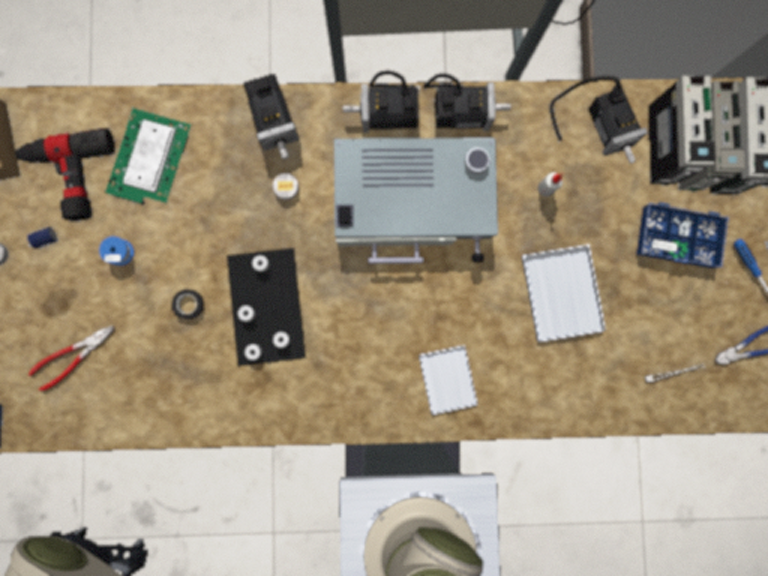

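Top view: cabinet at (276,125) in native pixels. The two tray candidates are a large one at (375,196) and a small one at (298,254); the job needs the larger, right-hand one. Four couplings stand on the mat at (173,175), (164,209), (187,227) and (168,235). The key is at (230,144), the flux tin at (190,124), the glue bottle at (367,122) and the tape at (125,203). The blue part at (77,167) and the objects on the left are look-alikes.

```bash
python3 - <<'E'
from h import *
a=ctrl.capture("scene");b=ctrl.capture("top")
P=lambda s,t:np.round(tri([(a,np.array(s)/1.5),(b,np.array(t)/1.5)]),1)
print("key",P((386,226),(345,215)))
print("knob",P((487,308),(478,257)))
print("handle",P((411,280),(396,260)))
print("stub",P((518,229),(478,158)))
print("glue tip",P((590,266),(557,177)))
for s,t in [((299,244),(260,263)),((262,269),(246,313)),((275,298),(281,340)),((246,296),(252,352))]: print("coup",P(s,t), np.round(onz(b,np.array(t)/1.5,33)))
print("tray corners",[np.round(onz(b,np.array(t)/1.5,16)) for t in [(523,255),(589,246),(604,331),(538,342)]])
print("cab front",[np.round(onz(b,np.array(t)/1.5,84)) for t in [(334,238),(497,236),(334,139),(496,139)]])
k=ctrl.capture("wrist");save(k,"w0.png");s=ctrl.sense()
R=Ro.from_quat(np.roll(s["ee_rot"],-1)).as_matrix()
print("cam in tool",np.round(R.T@(-np.array(k["R"]).T@k["t"]-s["eef_pos"]),1),np.round(np.array(k["R"])@R,2).tolist(),np.round(k["camera_matrix"][0]))
print(np.round(ctrl.capture("top")["camera_matrix"][0]))
E
```

```text
key [669.6 133.5  91.7]
knob [ 588.4 -130.3   49. ]
handle [585.1  34.4  53.1]
stub [ 773.5 -124.8  104.4]
glue tip [ 736.4 -282.7  100.9]
coup [586.6 307.3  34.7] [586. 308.  33.]
coup [486.4 335.6  36.7] [486. 337.  33.]
coup [431.4 266.6  36.1] [431. 268.  33.]
coup [409.4 323.5  35.6] [409. 325.  33.]
tray corners [array([ 594., -228.,   16.]), array([ 611., -366.,   16.]), array([ 435., -389.,   16.]), array([ 415., -252.,   16.])]
cab front [array([626., 156.,  84.]), array([ 624., -162.,   84.]), array([823., 153.,  84.]), array([ 818., -167.,   84.])]
cam in tool [  76.5    1.  -142.4] [[-0.0, 1.0, -0.0], [-0.96, -0.0, -0.29], [-0.29, 0.0, 0.96]] [337.   0. 255.]
[425.   0. 259.]
```

Call:
{"method": "send_rows", "body": {"targets": [[1, 0, 0, 0, 0, 0, -0.1145], [1, 0, 0, 0, 0, 0, -0.1145], [1, -0.04, -0.0275, 0, 0, 0, 0], [1, -0.04, -0.0275, 0, 0, 0, 0], [1, -0.04, -0.0275, 0, 0, 0, 0], [1, -0.04, -0.0275, 0, 0, 0, 0], [1, -0.04, -0.0275, 0, 0, 0, 0], [1, -0.04, -0.0275, 0, 0, 0, 0], [1, -0.04, -0.0275, 0, 0, 0, 0], [1, -0.04, -0.0275, 0, 0, 0, 0]], "squeeze": 60}}

```text
time_s: 2.55
eef_pos: [440.4, 290.3, 231.4]
ee_rot: [0.0, -0.0, 1.0, 0.0]
force: [0.3, 0.5, -0.7]
grip_width: -0.001
grip_force: 0.0
```

Call:
{"method": "send_rows", "body": {"targets": [[1, -0.045, -0.03, 0, 0, 0, 0], [1, -0.045, -0.03, 0, 0, 0, 0], [1, -0.045, -0.03, 0.01, 0, 0, 0], [1, -0.045, -0.03, 0.02, 0, 0, 0], [1, -0.04, -0.035, 0.02, 0, 0, 0], [1, 0, 0, 0, 0, 0, 0], [1, 0, 0, 0, 0, 0, 0], [1, 0, 0, 0, 0, 0, 0], [1, 0, 0, 0, 0, 0, 0], [1, 0, 0, 0, 0, 0, 0]]}}

```text
time_s: 3.8
eef_pos: [659.0, 136.9, 181.8]
ee_rot: [0.0, -0.0, 1.0, 0.0]
force: [0.2, 0.6, -0.6]
grip_width: -0.001
grip_force: 0.0
```

```bash
python3 - <<'E'
from h import *
st();k=ctrl.capture("wrist");save(k,"w1.png",s=1.5)
for r in ctrl.landmark_of("latch_key_top",k): print(r["point"],r["score"],onz(k,r["point"],98))
E
```

```text
3.8 [659.  136.9 181.8] [ 3.e-04 -4.e-04  1.e+00  0.e+00] F [ 0.2  0.6 -0.6] g -0.0005375462593430007 0.0 [ 0.03  0.68  1.05  0.    1.4  -1.54]
[250.7, 218.2] 0.81 [669.94820723 135.13613487  98.        ]
```

View pics/w1.png

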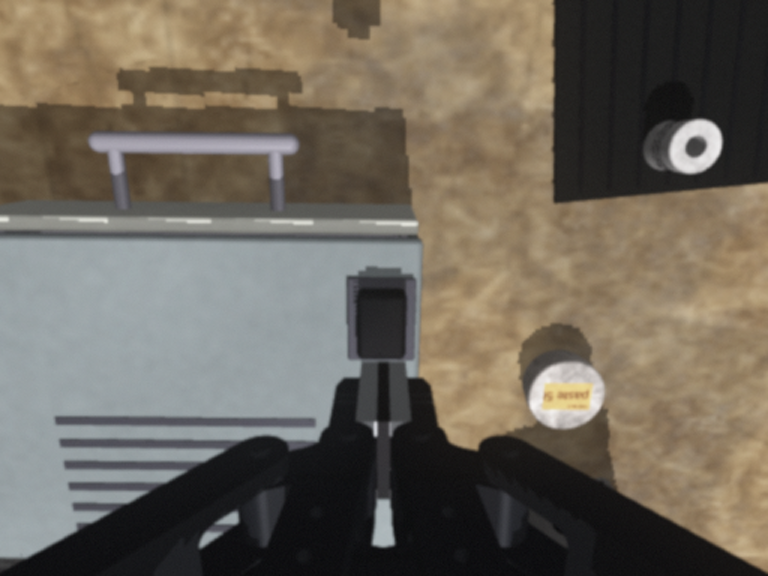

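The key's black top is at native (250,218), directly ahead of the fingers; the flux tin is at (377,262), clear of the path.

Call:
{"method": "send_rows", "body": {"targets": [[1, -0.01, -0.002, 0.02, 0, 0, 0], [1, 0, 0, 0.025, 0, 0, 0], [1, 0, 0, 0.02, 0, 0, 0], [1, 0, 0, 0.01, 0, 0, 0], [1, 0, 0, 0.008, 0, 0, 0], [1, 0, 0, 0.007, 0, 0, 0], [1, 0, 0, 0, 0, 0, 0], [1, 0, 0, 0, 0, 0, 0], [1, 0, 0, 0, 0, 0, 0], [1, 0, 0, 0, 0, 0, 0]]}}

```text
time_s: 5.15
eef_pos: [669.3, 134.4, 91.6]
ee_rot: [0.0, -0.0, 1.0, -0.0]
force: [-1.8, -1.7, 4.3]
grip_width: -0.003
grip_force: 1.9
```

```bash
python3 - <<'E'
from h import *
st();k=ctrl.capture("top")
for r in ctrl.landmark_of("drawer_handle",k): print(r["point"],r["score"],onz(k,r["point"],45))
E
```

```text
5.15 [669.3 134.4  91.6] [ 3.e-04 -1.e-04  1.e+00 -1.e-04] F [-1.8 -1.7  4.3] g -0.002641393945671945 1.9071772880852222 [ 0.03  0.78  1.12 -0.    1.24 -1.54]
[265.9, 213.7] 0.61 [464.20506243  32.28674603  45.        ]
```

Call:
{"method": "send_rows", "body": {"targets": [[1, 0, 0, -0.03, 0, 0, 0], [1, 0, 0, -0.05, 0, 0, 0], [1, 0, 0, -0.05, 0, 0, 0], [-1, 0.03, -0.03, -0.04, 0, 0, 0], [-1, 0.035, -0.035, 0, 0, 0, 0], [-1, 0.035, -0.03, 0, 0, 0, 0], [-1, 0, 0, 0, 0, 0, 0], [-1, 0, 0, 0, 0, 0, 0], [-1, 0, 0, 0, 0, 0, 0], [-1, 0, 0, 0, 0, 0, 0]]}}

```text
time_s: 6.5
eef_pos: [569.6, 39.9, 260.9]
ee_rot: [-0.0, -0.0, 1.0, 0.0]
force: [-1.6, 0.3, 0.2]
grip_width: 0.996
grip_force: 0.0
```

```bash
python3 - <<'E'
from h import *
st();k=ctrl.capture("wrist");save(k,"w2.png",s=1.5)
for q,z in [("fan_1_center",26),("drawer_handle",45),("drawer_floor",16)]:
  for r in ctrl.landmark_of(q,k): print(q,np.round(r["point"]),r["score"],onz(k,r["point"],z))
E
```

```text
6.5 [569.6  39.9 260.9] [-2.e-04 -5.e-04  1.e+00  1.e-04] F [-1.6  0.3  0.2] g 0.9963713065736246 0.0 [-0.14  0.4   1.3   0.    1.44 -1.71]
fan_1_center [221. 146.] 0.86 [552.54207757   2.8173282   26.        ]
drawer_handle [256.  29.] 0.83 [436.26279737  41.72268428  45.        ]
drawer_handle [474.  32.] 0.69 [438.14374786 253.57498803  45.        ]
drawer_handle [283. 141.] 0.26 [543.90517485  71.2969352   45.        ]
drawer_floor [254. 158.] 0.65 [567.72911353  40.37211087  16.        ]
```

View pics/w2.png

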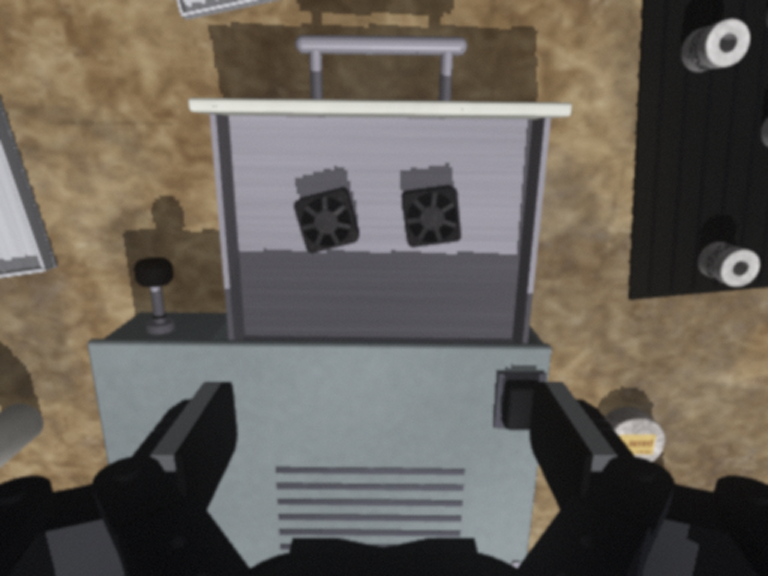

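Drawer is open with both fans inside: fan A at 1.5×-pixels (326,219) turned about 15°, fan B at (432,215) turned about 4°. Grip them along world x, since there is clear space before and behind.

```bash
python3 - <<'E'
from h import *
k=ctrl.capture("wrist");t=ctrl.capture("top")
g=cv2.cvtColor(k["img"],cv2.COLOR_RGB2GRAY)
for c in [[(296,203),(349,188),(358,238),(308,251)],[(403,188),(457,185),(461,241),(408,246)]]:
    w=np.array([onz(k,np.array(p)/1.5,36) for p in c])[:,:2]
    print(w.round().tolist(),cv2.minAreaRect(w.astype(np.float32)))
    # refine with dark blob
    l,tp=(np.min(c,0)/1.5-3).astype(int);r,b=(np.max(c,0)/1.5+3).astype(int)
    m=(g[tp:b,l:r]<62).astype(np.uint8);n,lab,s,ce=cv2.connectedComponentsWithStats(m)
    i=1+np.argmax(s[1:,4]);pts=np.argwhere(lab==i)[:,::-1]+[l,tp]
    w=np.array([onz(k,p,36)[:2] for p in pts],np.float32);print("blob",s[i,4],cv2.minAreaRect(w))
for r in ctrl.landmark_of("fan_1_center",t): print(r["point"],r["score"],onz(t,r["point"],26))
for r in ctrl.landmark_of("fan_1_center",k): print(r["point"],r["score"],onz(k,r["point"],26))
E
```

```text
[[539.0, -21.0], [528.0, 17.0], [564.0, 23.0], [574.0, -14.0]] ((551.118896484375, 1.3233871459960938), (36.53911590576172, 41.96671676635742), 14.694519996643066)
blob 1285 ((551.0057983398438, 0.8991985321044922), (40.657188415527344, 40.40732192993164), 14.418107986450195)
[[528.0, 56.0], [526.0, 94.0], [567.0, 99.0], [570.0, 60.0]] ((547.3599243164062, 77.2405776977539), (42.56227111816406, 39.23067092895508), 5.680430889129639)
blob 1274 ((547.5838012695312, 76.33517456054688), (40.50028610229492, 38.18787384033203), 7.6696672439575195)
[274.0, 186.7] 0.66 [546.36044802   4.85271279  26.        ]
[217.6, 143.8] 0.8 [549.42076148  -0.93594845  26.        ]
```

Call:
{"method": "send_rows", "body": {"targets": [[-0.5, 0.019, -0.039, 0, 0, 0, 0.164], [-0.5, 0, 0, 0.02, 0, 0, 0.164], [-0.5, 0, 0, 0.02, 0, 0, 0.164], [-0.5, 0, 0, 0.02, 0, 0, 0.164], [-0.5, 0, 0, 0.02, 0, 0, 0.164], [-0.5, 0, 0, 0.02, 0, 0, 0.164], [-0.5, 0, 0, 0.02, 0, 0, 0.164], [-0.5, 0, 0, 0.02, 0, 0, 0.162], [-0.5, 0, 0, 0.02, 0, 0, 0], [-0.5, 0, 0, 0, 0, 0, 0]]}}

```text
time_s: 8.15
eef_pos: [549.5, 0.5, 100.3]
ee_rot: [-0.001, 0.609, 0.793, -0.001]
force: [-0.3, 0.8, 0.4]
grip_width: 0.751
grip_force: 0.0
```

```bash
cat >> h.py <<'E'
def mask_fit(k,x,y,z,r=45,thr=62):
    """dark-top blob near world (x,y) at height z"""
    g=cv2.cvtColor(k["img"],cv2.COLOR_RGB2GRAY);n,lab,s,ce=cv2.connectedComponentsWithStats((g<thr).astype(np.uint8))
    out=[]
    for i in range(1,n):
        if s[i,4]<300: continue
        w=onz(k,ce[i],z)
        if np.hypot(w[0]-x,w[1]-y)<r:
            pts=np.argwhere(lab==i)[:,::-1];out.append((s[i,4],cv2.minAreaRect(np.array([onz(k,p,z)[:2] for p in pts],np.float32))))
    return out
E
python3 - <<'E'
from h import *
st();k=ctrl.capture("wrist");save(k,"w3.png",s=1.3);print(mask_fit(k,551,1,36))
for r in ctrl.landmark_of("fan_1_center",k): print(np.round(r["point"]),r["score"],onz(k,r["point"],26))
E
```

```text
8.15 [5.495e+02 5.000e-01 1.003e+02] [-1.200e-03  6.091e-01  7.931e-01 -5.000e-04] F [-0.3  0.8  0.4] g 0.7506248750496416 0.0 [-0.21  0.5   1.58  0.    1.06 -0.47]
[(np.int32(2868), ((551.487548828125, 2.406087875366211), (38.62253189086914, 43.758487701416016), 15.233024597167969))]
[260. 211.] 0.57 [ 5.52017830e+02 -7.50427147e-02  2.60000000e+01]
```

View pics/w3.png

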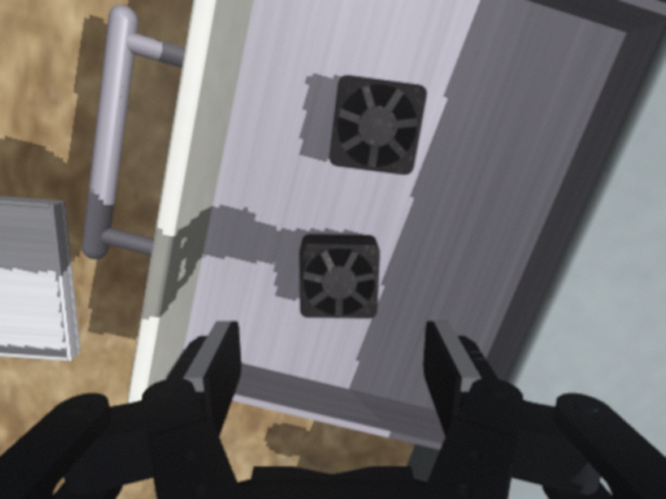

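Fan A is at 1.3×-pixels (340,277), square with the fingers and centred between them; the second fan is at (378,124). Descending.

Call:
{"method": "send_rows", "body": {"targets": [[-0.5, 0, 0.001, 0.03, 0, 0, 0], [-0.5, 0, 0, 0.03, 0, 0, 0], [-0.5, 0, 0, 0.015, 0, 0, 0], [-0.5, 0, 0, 0.008, 0, 0, 0], [-0.5, 0, 0, 0, 0, 0, 0], [0.5, 0, 0, 0, 0, 0, 0], [0.5, 0, 0, 0, 0, 0, 0], [0.5, 0, 0, 0, 0, 0, 0], [0.5, 0, 0, 0, 0, 0, 0], [0.5, 0, 0, 0, 0, 0, 0]], "squeeze": 50}}

```text
time_s: 9.5
eef_pos: [551.9, 0.5, 19.5]
ee_rot: [0.001, 0.609, 0.793, 0.001]
force: [-0.5, 0.8, 5.4]
grip_width: 0.454
grip_force: 51.0
```

Call:
{"method": "send_rows", "body": {"targets": [[0.5, 0, 0, -0.02, 0, 0, 0], [0.5, 0, 0, -0.04, 0, 0, 0.063], [0.5, 0, 0, -0.04, 0, 0, 0.063], [0.5, 0, 0, -0.04, 0, 0, 0], [0.5, -0.05, -0.006, 0, 0, 0, 0], [0.5, -0.05, -0.007, 0, 0, 0, 0], [0.5, -0.05, -0.006, 0, 0, 0, 0], [0.5, -0.05, -0.007, 0, 0, 0, 0], [0.5, -0.05, -0.006, 0, 0, 0, 0], [0.5, -0.052, -0.007, 0, 0, 0, 0]]}}

```text
time_s: 10.75
eef_pos: [552.9, -305.3, 158.5]
ee_rot: [0.0, 0.658, 0.753, 0.0]
force: [-0.5, 0.6, -0.9]
grip_width: 0.451
grip_force: 50.6
```

```bash
python3 - <<'E'
from h import *
st();k=ctrl.capture("wrist");save(k,"w4.png",s=1.3);t=ctrl.capture("top")
for c in(k,t):
  for r in ctrl.landmark_of("tray_in",c): print(np.round(r["point"]),r["score"],onz(c,r["point"],3))
E
```

```text
10.75 [ 552.9 -305.3  158.5] [0.     0.6578 0.7532 0.    ] F [-0.5  0.6 -0.9] g 0.4506117000029394 50.59813320636749 [-0.69  0.61  1.25  0.    1.29 -0.82]
[216. 176.] 0.81 [ 516.24899623 -307.67490377    3.        ]
[376. 199.] 0.64 [ 504.27899638 -313.28120672    3.        ]
[299. 252.] 0.55 [346.38070195 -67.19834301   3.        ]
```

View pics/w4.png

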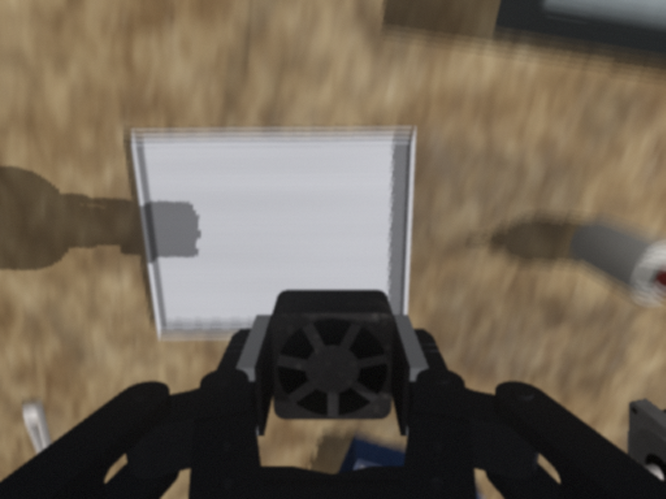

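The fan is held square over the large tray, whose inside spans (135..415,128..338); placing in its far part.

Call:
{"method": "send_rows", "body": {"targets": [[0.5, 0, -0.003, 0.04, 0, 0, 0], [0.5, 0, 0, 0.04, 0, 0, 0], [0.5, 0, 0, 0.035, 0, 0, 0], [0.5, 0, 0, 0.02, 0, 0, 0], [0.5, 0, 0, 0.01, 0, 0, 0], [0.5, 0, 0, 0.003, 0, 0, 0], [0.5, 0, 0, 0, 0, 0, 0], [-0.25, 0, 0, 0, 0, 0, 0], [-0.25, 0, 0, 0, 0, 0, 0], [-0.25, 0, 0, 0, 0, 0, 0]]}}

```text
time_s: 12.2
eef_pos: [550.3, -304.3, 10.6]
ee_rot: [0.0, 0.658, 0.753, -0.0]
force: [0.5, 0.2, 0.2]
grip_width: 0.626
grip_force: 0.0
```

Call:
{"method": "send_rows", "body": {"targets": [[-0.25, 0, 0, -0.03, 0, 0, 0], [-0.25, 0, 0, -0.06, 0, 0, 0], [-0.5, 0.02, 0.003, -0.05, 0, 0, 0], [-0.5, 0.051, 0.0066, 0, 0, 0, 0], [-0.5, 0.051, 0.0066, 0, 0, 0, 0], [-0.5, 0.051, 0.0066, 0, 0, 0, 0], [-0.5, 0.051, 0.0066, 0, 0, 0, 0], [-0.5, 0.051, 0.0066, 0, 0, 0, 0], [-0.5, 0.051, 0.0066, 0, 0, 0, 0], [-0.5, 0.052, 0.0066, 0, 0, 0, 0]]}}

```text
time_s: 13.45
eef_pos: [547.9, 78.6, 150.6]
ee_rot: [0.0, 0.658, 0.753, 0.0]
force: [-0.7, -0.9, 0.2]
grip_width: 0.748
grip_force: 0.0
```

```bash
python3 - <<'E'
from h import *
st();k=ctrl.capture("wrist");print(mask_fit(k,548,77,36))
for r in ctrl.landmark_of("fan_1_center",k): print(np.round(r["point"]),r["score"],onz(k,r["point"],26))
t=ctrl.capture("top")
for r in ctrl.landmark_of("fan_1_center",t): print(np.round(r["point"]),r["score"],onz(t,r["point"],13))
for r in ctrl.boxes_of("coupling_1_center",t): print(r)
E
```

```text
13.45 [547.9  78.6 150.6] [2.000e-04 6.579e-01 7.531e-01 1.000e-04] F [-0.7 -0.9  0.2] g 0.7475459927694916 0.0 [-0.07  0.45  1.52 -0.    1.17 -0.2 ]
[(np.int32(2056), ((548.2235107421875, 83.73161315917969), (38.94101333618164, 35.28798294067383), 7.682174205780029))]
[376. 187.] 0.75 [ 539.34042048 -310.64651796   13.        ]
{'extent': [368.0, 179.4, 16.4, 12.5], 'score': 0.61}
```

Call:
{"method": "send_rows", "body": {"targets": [[-0.5, 0.002, 0, 0.045, 0, 0, 0], [-0.5, 0, 0, 0.045, 0, 0, 0], [-0.5, 0, 0, 0.03, 0, 0, 0], [-0.5, 0, 0, 0.011, 0, 0, 0], [-0.5, 0, 0, 0, 0, 0, 0], [0.5, 0, 0, 0, 0, 0, 0], [0.5, 0, 0, 0, 0, 0, 0], [0.5, 0, 0, 0, 0, 0, 0], [0.5, 0, 0, 0, 0, 0, 0], [0.5, 0, 0, 0, 0, 0, 0]]}}

```text
time_s: 14.95
eef_pos: [548.8, 78.7, 20.9]
ee_rot: [0.001, 0.658, 0.753, 0.001]
force: [-0.5, -1.3, 6.6]
grip_width: 0.451
grip_force: 50.9
```

Call:
{"method": "send_rows", "body": {"targets": [[0.5, 0, 0, -0.02, 0, 0, 0], [0.5, 0, 0, -0.06, 0, 0, 0], [0.5, 0, 0, -0.06, 0, 0, 0], [0.5, -0.054, -0.017, 0, 0, 0, 0], [0.5, -0.054, -0.017, 0, 0, 0, 0], [0.5, -0.054, -0.018, 0, 0, 0, 0], [0.5, -0.054, -0.018, 0, 0, 0, 0], [0.5, -0.054, -0.018, 0, 0, 0, 0], [0.5, -0.054, -0.018, 0, 0, 0, 0], [0.5, -0.055, -0.017, 0, 0, 0, 0]]}}

```text
time_s: 16.2
eef_pos: [476.4, -314.9, 160.1]
ee_rot: [0.001, 0.658, 0.753, 0.0]
force: [0.1, -0.8, -0.9]
grip_width: 0.46
grip_force: 50.7
```

```bash
python3 - <<'E'
from h import *
st();k=ctrl.capture("wrist");print(mask_fit(k,548,-305,23))
k=ctrl.capture("top");save(k,"t1.png",(100,60,330,250),2.2)
E
```

```text
16.2 [ 476.4 -314.9  160.1] [5.000e-04 6.578e-01 7.532e-01 0.000e+00] F [ 0.1 -0.8 -0.9] g 0.46007562046941297 50.74928104877472 [-0.79  0.47  1.46  0.    1.21 -0.92]
[(np.int32(1493), ((546.1041870117188, -308.98065185546875), (39.922943115234375, 34.08008575439453), 7.6960129737854))]
```

View pics/t1.png

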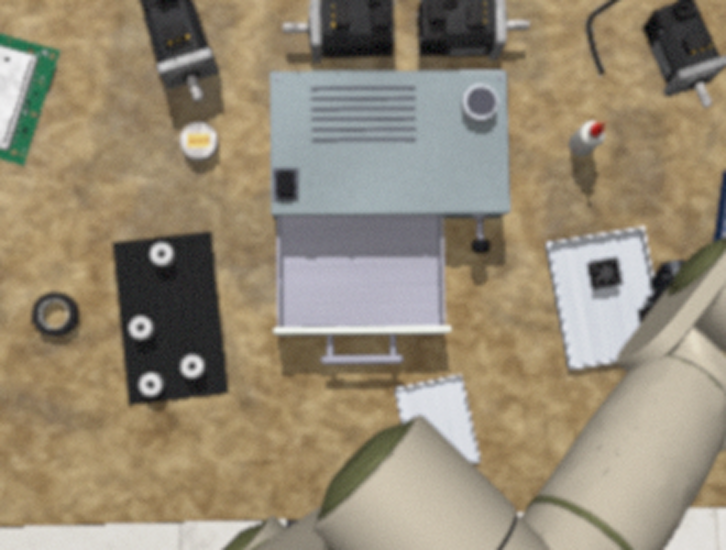

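Fan A lies in the large tray at crop (604,274), all four couplings are still on the mat at (161,254), (141,327), (191,366) and (150,384), and the drawer is empty. Setting fan B down.

Call:
{"method": "send_rows", "body": {"targets": [[0.5, 0, 0, 0.045, 0, 0, 0], [0.5, 0, 0, 0.045, 0, 0, 0], [0.5, 0, 0, 0.035, 0, 0, 0], [0.5, 0, 0, 0.018, 0, 0, 0], [0.5, 0, 0, 0.007, 0, 0, 0], [0.5, 0, 0, 0, 0, 0, 0], [-0.25, 0, 0, 0, 0, 0, 0], [-0.25, 0, 0, 0, 0, 0, 0], [-0.25, 0, 0, -0.03, 0, 0, 0], [-0.25, 0, 0, -0.06, 0, 0, 0]]}}

```text
time_s: 17.55
eef_pos: [476.1, -312.5, 99.1]
ee_rot: [-0.002, 0.658, 0.753, 0.0]
force: [0.3, -0.3, 0.7]
grip_width: 0.622
grip_force: 0.0
```

Call:
{"method": "send_rows", "body": {"targets": [[-0.5, 0, 0, -0.05, 0, 0, 0.067], [-0.5, 0, 0, -0.05, 0, 0, 0.067], [-0.5, 0.055, 0, 0, 0, 0, 0], [-0.5, 0.055, 0, 0, 0, 0, 0], [-0.5, 0.055, 0, 0, 0, 0, 0], [-0.5, 0.055, 0, 0, 0, 0, 0], [-0.5, 0.055, 0, 0, 0, 0, 0], [-0.5, 0.055, 0, 0, 0, 0, 0], [-0.5, 0.055, 0, 0, 0, 0, 0], [-0.5, 0.055, 0, 0, 0, 0, 0]]}}

```text
time_s: 18.8
eef_pos: [476.3, 128.6, 200.0]
ee_rot: [0.0, 0.707, 0.707, 0.0]
force: [0.7, -0.7, 0.8]
grip_width: 0.752
grip_force: 0.0
```

Call:
{"method": "send_rows", "body": {"targets": [[-0.5, 0.055, -0.013, 0, 0, 0, 0], [-0.5, 0.055, -0.013, 0, 0, 0, 0], [-0.5, 0, 0, 0, 0, 0, 0], [-0.5, 0, 0, 0, 0, 0, 0], [-0.5, 0, 0, 0, 0, 0, 0], [-0.5, 0, 0, 0, 0, 0, 0], [-0.5, 0, 0, 0, 0, 0, 0], [-0.5, 0, 0, 0, 0, 0, 0], [-0.5, 0, 0, 0, 0, 0, 0], [-0.5, 0, 0, 0, 0, 0, 0]]}}

```text
time_s: 20.05
eef_pos: [450.4, 236.8, 199.3]
ee_rot: [0.0, 0.707, 0.707, -0.0]
force: [-0.4, -0.3, -0.8]
grip_width: 0.751
grip_force: 0.0
```

```bash
cat >> h.py <<'E'
def coups(k,z=33):
    """white ring tops: bright blobs; centre of enclosing circle, at height z"""
    im=k["img"];m=((im.min(2)>150)).astype(np.uint8)
    m=cv2.morphologyEx(m,cv2.MORPH_CLOSE,np.ones((3,3)))
    cs,_=cv2.findContours(m,cv2.RETR_EXTERNAL,cv2.CHAIN_APPROX_NONE)
    for c in cs:
        if cv2.contourArea(c)<60: continue
        w=np.array([onz(k,p[0],z)[:2] for p in c],np.float32);(o,r)=cv2.minEnclosingCircle(w)
        if 10<r<22: print("bright",np.round(o,1),"r",round(r,1),"px",np.round(c.reshape(-1,2).mean(0)))
E
python3 - <<'E'
from h import *
st();k=ctrl.capture("wrist");save(k,"w5.png",s=1.3);coups(k)
for r in ctrl.landmark_of("coupling_1_center",k): print(np.round(r["point"]),r["score"],onz(k,r["point"],18))
E
```

```text
20.05 [450.4 236.8 199.3] [ 0.      0.7068  0.7075 -0.    ] F [-0.4 -0.3 -0.8] g 0.7508935295342949 0.0 [ 0.25  0.3   1.59 -0.    1.24  0.25]
bright [462.  206.1] r 16.5 px [268. 205.]
bright [495.4 211.7] r 11.9 px [302. 202.]
bright [660.3 217.4] r 16.8 px [478. 197.]
bright [433.1 271.1] r 14.7 px [238. 140.]
bright [315.9 295.5] r 12.5 px [107. 112.]
bright [587.6 311.6] r 14.9 px [413.  93.]
bright [410.  327.2] r 14.7 px [210.  74.]
bright [487.  340.4] r 14.6 px [300.  58.]
```

View pics/w5.png

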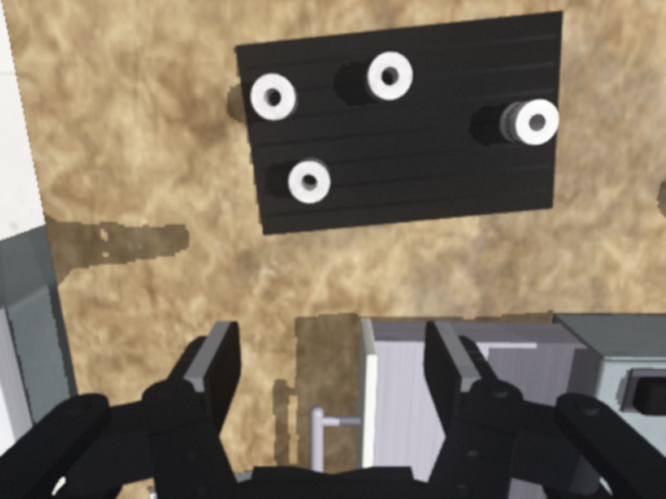

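Four couplings show on the mat at 1.3×-pixels (309,181), (273,97), (389,76) and (537,122). Their top radius of 14.7 mm at z=33 agrees with the given size. Taking the nearest.

Call:
{"method": "send_rows", "body": {"targets": [[-0.4, 0.033, -0.018, 0.03, 0, 0, 0], [-0.4, 0, 0, 0.05, 0, 0, 0], [-0.4, 0, 0, 0.05, 0, 0, 0], [-0.4, 0, 0, 0.04, 0, 0, 0], [-0.4, 0, 0, 0.016, 0, 0, 0], [-0.4, 0, 0, 0, 0, 0, 0], [0.8, 0, 0, 0, 0, 0, 0], [0.8, 0, 0, 0, 0, 0, 0], [0.8, 0, 0, 0, 0, 0, 0], [0.8, 0, 0, 0, 0, 0, 0]], "squeeze": 60}}

```text
time_s: 21.4
eef_pos: [433.2, 270.1, 15.0]
ee_rot: [0.001, 0.707, 0.708, 0.001]
force: [-1.0, -1.0, 8.2]
grip_width: 0.314
grip_force: 58.5
```

Call:
{"method": "send_rows", "body": {"targets": [[0.8, 0, 0, -0.03, 0, 0, 0], [0.8, 0, 0, -0.05, 0, 0, 0], [0.8, 0, 0, -0.04, 0, 0, 0], [0.8, -0.042, 0.028, 0, 0, 0, 0], [0.8, -0.042, 0.028, 0, 0, 0, 0], [0.8, -0.041, 0.028, 0, 0, 0, 0], [0.8, -0.04, 0.028, 0, 0, 0, 0], [0.8, 0, 0, 0, 0, 0, 0], [0.8, 0, 0, 0, 0, 0, 0], [0.8, 0, 0, 0, 0, 0, 0]]}}

```text
time_s: 22.65
eef_pos: [544.0, 105.8, 133.6]
ee_rot: [0.0, 0.706, 0.708, 0.0]
force: [0.4, -0.1, -1.6]
grip_width: 0.315
grip_force: 59.4
```

Call:
{"method": "send_rows", "body": {"targets": [[0.8, 0, 0, 0.04, 0, 0, 0], [0.8, 0, 0, 0.04, 0, 0, 0], [0.8, 0, 0, 0.015, 0, 0, 0], [0.8, 0, 0, 0.007, 0, 0, 0], [0.8, 0, 0, 0, 0, 0, 0], [-0.4, 0, 0, 0, 0, 0, 0], [-0.4, 0, 0, 0, 0, 0, 0], [-0.4, 0, 0, -0.02, 0, 0, 0], [-0.4, 0, 0, -0.05, 0, 0, 0], [-0.4, 0, 0, -0.04, 0, 0, 0]]}}

```text
time_s: 23.9
eef_pos: [544.8, 104.9, 143.6]
ee_rot: [0.001, 0.707, 0.707, 0.001]
force: [0.3, -0.5, -0.0]
grip_width: 0.7
grip_force: 0.0
```

```bash
python3 - <<'E'
from h import *
st();k=ctrl.capture("top");coups(k);k=ctrl.capture("wrist");save(k,"w6.png",s=1.2);coups(k);print("z46");coups(k,46)
E
```

```text
23.9 [544.8 104.9 143.6] [6.000e-04 7.068e-01 7.074e-01 6.000e-04] F [ 0.3 -0.5 -0. ] g 0.7004381159288577 0.0 [-0.02  0.46  1.53 -0.    1.15 -0.02]
bright [486.8 338.3] r 14.7 px [163. 208.]
bright [523.3 135.8] r 11.8 px [226. 154.]
bright [546.5 134.3] r 18.3 px [252. 154.]
z46
bright [524.3 138.1] r 11.2 px [226. 154.]
bright [546.4 136.6] r 17.4 px [252. 154.]
```

View pics/w6.png

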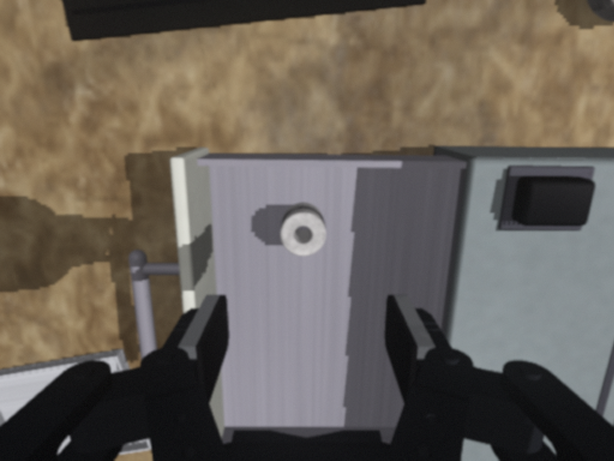

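First coupling stands upright in the drawer at 1.2×-pixels (303,232). Next is the one at (410,326).

Call:
{"method": "send_rows", "body": {"targets": [[-0.4, 0.045, -0.027, 0, 0, 0, 0], [-0.4, 0.045, -0.027, 0, 0, 0, 0], [-0.4, 0.045, -0.027, 0, 0, 0, 0], [-0.4, 0.043, -0.027, 0, 0, 0, 0], [-0.4, 0.043, -0.027, 0, 0, 0, 0], [-0.4, 0, 0, 0, 0, 0, 0], [-0.4, 0, 0, 0, 0, 0, 0], [-0.4, 0, 0, 0, 0, 0, 0], [-0.4, 0, 0, 0, 0, 0, 0], [-0.4, 0, 0, 0, 0, 0, 0]]}}

```text
time_s: 25.25
eef_pos: [409.6, 325.4, 141.3]
ee_rot: [-0.0, 0.707, 0.707, -0.0]
force: [0.6, -0.1, -0.2]
grip_width: 0.699
grip_force: 0.0
```

```bash
python3 - <<'E'
from h import *
st();k=ctrl.capture("wrist");coups(k);k=ctrl.capture("scene")
for z in(33,): coups(k,z)
E
```

```text
25.25 [409.6 325.4 141.3] [-0.      0.707   0.7072 -0.    ] F [ 0.6 -0.1 -0.2] g 0.6993079246030881 0.0 [ 0.45  0.4   1.63 -0.    1.12  0.45]
bright [186.5 189.6] r 19.1 px [  8. 339.]
bright [386.  300.3] r 13.1 px [226. 223.]
bright [587.4 311.9] r 15.0 px [482. 210.]
bright [409.8 328. ] r 15.0 px [257. 191.]
bright [486.8 340.8] r 14.8 px [358. 175.]
bright [311.5 376.1] r 11.0 px [124. 128.]
bright [273.8 413.5] r 11.2 px [60. 75.]
bright [550.1 429.7] r 11.7 px [463.  49.]
bright [308.  424.9] r 16.5 px [107.  58.]
bright [503.4 457.9] r 18.9 px [395.  17.]
```

Call:
{"method": "send_rows", "body": {"targets": [[-0.4, 0.001, 0, 0.045, 0, 0, 0], [-0.4, 0, 0, 0.045, 0, 0, 0], [-0.4, 0, 0, 0.025, 0, 0, 0], [-0.4, 0, 0, 0.009, 0, 0, 0], [-0.4, 0, 0, 0, 0, 0, 0], [0.8, 0, 0, 0, 0, 0, 0], [0.8, 0, 0, 0, 0, 0, 0], [0.8, 0, 0, 0, 0, 0, 0], [0.8, 0, 0, 0, 0, 0, 0], [0.8, 0, 0, -0.02, 0, 0, 0]]}}

```text
time_s: 26.6
eef_pos: [408.8, 326.5, 37.3]
ee_rot: [-0.0, 0.707, 0.707, -0.001]
force: [-0.2, 0.6, -1.2]
grip_width: 0.306
grip_force: 59.0
```

Call:
{"method": "send_rows", "body": {"targets": [[0.8, 0, 0, -0.05, 0, 0, 0], [0.8, 0, 0, -0.045, 0, 0, 0], [0.8, -0.048, 0.025, 0, 0, 0, 0], [0.8, -0.048, 0.025, 0, 0, 0, 0], [0.8, -0.048, 0.025, 0, 0, 0, 0], [0.8, -0.048, 0.025, 0, 0, 0, 0], [0.8, -0.048, 0.025, 0, 0, 0, 0], [0.8, -0.026, 0.011, 0, 0, 0, 0], [0.8, 0, 0, 0, 0, 0, 0], [0.8, 0, 0, 0, 0, 0, 0]]}}

```text
time_s: 27.85
eef_pos: [545.2, 61.5, 132.5]
ee_rot: [-0.0, 0.707, 0.708, 0.0]
force: [0.5, -0.5, -1.0]
grip_width: 0.314
grip_force: 59.2
```

Call:
{"method": "send_rows", "body": {"targets": [[0.8, 0, 0, 0.04, 0, 0, 0], [0.8, 0, 0, 0.04, 0, 0, 0], [0.8, 0, 0, 0.015, 0, 0, 0], [0.8, 0, 0, 0.006, 0, 0, 0], [0.8, 0, 0, 0, 0, 0, 0], [-0.4, 0, 0, 0, 0, 0, 0], [-0.4, 0, 0, 0, 0, 0, 0], [-0.4, 0, 0, -0.02, 0, 0, 0], [-0.4, 0, 0, -0.05, 0, 0, 0], [-0.4, 0, 0, -0.045, 0, 0, 0]]}}

```text
time_s: 29.1
eef_pos: [545.5, 60.9, 148.2]
ee_rot: [0.0, 0.707, 0.707, 0.0]
force: [0.2, 0.1, -0.0]
grip_width: 0.697
grip_force: 0.0
```

```bash
python3 - <<'E'
from h import *
st();k=ctrl.capture("wrist");
for r in ctrl.boxes_of("coupling_1_center",k): e=r["extent"];print(np.round(e),r["score"],onz(k,(e[0]+e[2]/2,e[1]+e[3]/2),31))
k=ctrl.capture("top");coups(k)
for r in ctrl.boxes_of("coupling_1_center",k): e=r["extent"];print(np.round(e),r["score"],onz(k,(e[0]+e[2]/2,e[1]+e[3]/2),31))
E
```

```text
29.1 [545.5  60.9 148.2] [2.000e-04 7.068e-01 7.074e-01 2.000e-04] F [ 0.2  0.1 -0. ] g 0.6971786912477163 0.0 [-0.1   0.44  1.54 -0.    1.16 -0.1 ]
```

Call:
{"method": "send_rows", "body": {"targets": [[-0.4, 0.05, -0.01, 0, 0, 0, 0], [-0.4, 0.05, -0.01, 0, 0, 0, 0], [-0.4, 0.05, -0.01, 0, 0, 0, 0], [-0.4, 0.05, -0.01, 0, 0, 0, 0], [-0.4, 0.05, -0.01, 0, 0, 0, 0], [-0.4, 0.028, -0.008, 0, 0, 0, 0], [-0.4, 0, 0, 0, 0, 0, 0], [-0.4, 0, 0, 0, 0, 0, 0], [-0.4, 0, 0, 0, 0, 0, 0], [-0.4, 0, 0, 0, 0, 0, 0]]}}

```text
time_s: 30.55
eef_pos: [487.6, 338.1, 146.2]
ee_rot: [-0.0, 0.707, 0.707, -0.0]
force: [0.3, -0.3, -0.1]
grip_width: 0.696
grip_force: 0.0
```

```bash
python3 - <<'E'
from h import *
st();k=ctrl.capture("wrist");coups(k);save(k,"w7.png",s=1.2)
k=ctrl.capture("top");save(k,"t2.png",(100,80,230,200),3)
E
```

```text
30.55 [487.6 338.1 146.2] [-0.000e+00  7.072e-01  7.070e-01 -1.000e-04] F [ 0.3 -0.3 -0.1] g 0.696021278582896 0.0 [ 0.41  0.54  1.4  -0.    1.21  0.41]
bright [354.5 157.2] r 12.0 px [117. 374.]
bright [265.7 209.8] r 12.0 px [  9. 328.]
bright [699.6 240.5] r 16.1 px [497. 298.]
bright [329.6 297.2] r 17.2 px [ 66. 238.]
bright [587.4 312.3] r 15.3 px [379. 223.]
bright [634.4 349.1] r 10.1 px [443. 178.]
bright [487.9 341.1] r 15.4 px [256. 188.]
bright [377.8 368.3] r 11.2 px [114. 154.]
bright [605.9 376.9] r 13.9 px [411. 143.]
bright [464.1 380.6] r 14.0 px [223. 135.]
bright [412.4 385.8] r 19.6 px [158. 137.]
bright [510.  388.3] r 10.4 px [286. 129.]
bright [550.4 387.1] r 19.8 px [340. 126.]
bright [458.9 401.2] r 11.2 px [222. 110.]
bright [497.7 408.4] r 11.5 px [272. 100.]
bright [400.4 416.2] r 20.2 px [139.  87.]
bright [428.3 432.3] r 16.0 px [171.  65.]
bright [453.2 439.4] r 12.0 px [208.  53.]
bright [508. 459.] r 19.3 px [290.  28.]
bright [358.  466.4] r 13.1 px [70.  9.]
```

View pics/t2.png

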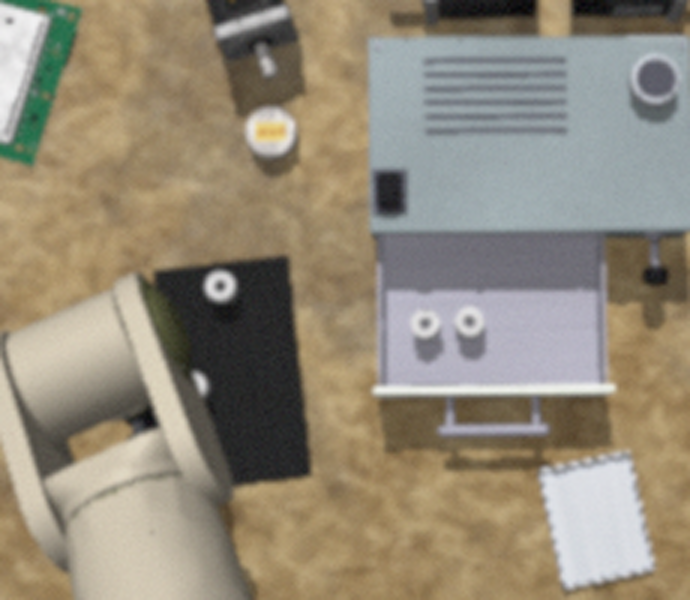

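Two couplings stand in the drawer at crop (425,323) and (469,320); two are left on the mat, unmoved. Third pick: the hand is over it.

Call:
{"method": "send_rows", "body": {"targets": [[-0.4, 0.001, 0, 0.045, 0, 0, 0], [-0.4, 0, 0, 0.045, 0, 0, 0], [-0.4, 0, 0, 0.03, 0, 0, 0], [-0.4, 0, 0, 0.009, 0, 0, 0], [-0.4, 0, 0, 0, 0, 0, 0], [0.8, 0, 0, 0, 0, 0, 0], [0.8, 0, 0, 0, 0, 0, 0], [0.8, 0, 0, 0, 0, 0, 0], [0.8, 0, 0, 0, 0, 0, 0], [0.8, 0, 0, -0.02, 0, 0, 0]]}}

```text
time_s: 31.9
eef_pos: [486.8, 339.6, 37.2]
ee_rot: [-0.0, 0.707, 0.707, -0.001]
force: [-0.4, -0.2, -1.1]
grip_width: 0.307
grip_force: 59.0
```

Call:
{"method": "send_rows", "body": {"targets": [[0.8, 0, 0, -0.05, 0, 0, 0], [0.8, 0, 0, -0.045, 0, 0, 0], [0.8, -0.052, 0.01, 0, 0, 0, 0], [0.8, -0.052, 0.01, 0, 0, 0, 0], [0.8, -0.052, 0.01, 0, 0, 0, 0], [0.8, -0.052, 0.01, 0, 0, 0, 0], [0.8, -0.052, 0.01, 0, 0, 0, 0], [0.8, -0.052, 0.008, 0, 0, 0, 0], [0.8, -0.012, 0, 0, 0, 0, 0], [0.8, 0, 0, 0, 0, 0, 0]]}}

```text
time_s: 33.15
eef_pos: [545.5, 15.8, 132.6]
ee_rot: [0.0, 0.707, 0.707, 0.0]
force: [-0.6, 0.0, -0.8]
grip_width: 0.309
grip_force: 59.2
```

Call:
{"method": "send_rows", "body": {"targets": [[0.8, 0, 0, 0.04, 0, 0, 0], [0.8, 0, 0, 0.04, 0, 0, 0], [0.8, 0, 0, 0.015, 0, 0, 0], [0.8, 0, 0, 0.006, 0, 0, 0], [0.8, 0, 0, 0, 0, 0, 0], [-0.4, 0, 0, 0, 0, 0, 0], [-0.4, 0, 0, 0, 0, 0, 0], [-0.4, 0, 0, -0.02, 0, 0, 0], [-0.4, 0, 0, -0.05, 0, 0, 0], [-0.4, 0, 0, -0.045, 0, 0, 0]]}}

```text
time_s: 34.4
eef_pos: [545.6, 15.8, 148.2]
ee_rot: [0.0, 0.707, 0.707, 0.0]
force: [0.3, -0.2, 0.1]
grip_width: 0.702
grip_force: 0.0
```

Call:
{"method": "send_rows", "body": {"targets": [[-0.4, 0.05, 0.007, 0, 0, 0, 0], [-0.4, 0.05, 0.007, 0, 0, 0, 0], [-0.4, 0.05, 0.007, 0, 0, 0, 0], [-0.4, 0.05, 0.007, 0, 0, 0, 0], [-0.4, 0.05, 0.007, 0, 0, 0, 0], [-0.4, 0.045, 0.007, 0, 0, 0, 0], [-0.4, 0, 0, 0, 0, 0, 0], [-0.4, 0, 0, 0, 0, 0, 0], [-0.4, 0, 0, 0, 0, 0, 0], [-0.4, 0, 0, 0, 0, 0, 0]]}}

```text
time_s: 35.65
eef_pos: [587.5, 310.1, 146.6]
ee_rot: [0.0, 0.707, 0.707, 0.0]
force: [0.4, 0.2, -0.0]
grip_width: 0.705
grip_force: 0.0
```

```bash
python3 - <<'E'
from h import *
st();k=ctrl.capture("wrist");coups(k);save(k,"w8.png",s=1.2)
E
```

```text
35.65 [587.5 310.1 146.6] [1.000e-04 7.072e-01 7.070e-01 1.000e-04] F [ 0.4  0.2 -0. ] g 0.7051209134552513 0.0 [ 0.31  0.69  1.14 -0.    1.32  0.31]
bright [818.3 175.6] r 15.3 px [508. 333.]
bright [364.1 183.7] r 12.8 px [  6. 326.]
bright [522.  190.5] r 11.0 px [185. 321.]
bright [628.1 217.1] r 16.7 px [305. 293.]
bright [374.1 226.3] r 15.3 px [ 14. 284.]
bright [587.5 314.1] r 17.0 px [258. 187.]
bright [420.3 374.9] r 11.0 px [ 31. 110.]
bright [617.4 374. ] r 13.7 px [296. 109.]
bright [477.3 379.4] r 10.2 px [108. 101.]
bright [556.1 384. ] r 13.1 px [212.  92.]
bright [416.1 411.2] r 15.9 px [13. 55.]
bright [626.  418.7] r 21.3 px [314.  37.]
bright [657.3 438. ] r 10.1 px [358.  14.]
bright [632.5 442.1] r 12.8 px [322.   8.]
bright [513.5 445.2] r 14.2 px [148.   5.]
bright [464.6 436.7] r 10.9 px [76. 14.]
```

View pics/w8.png

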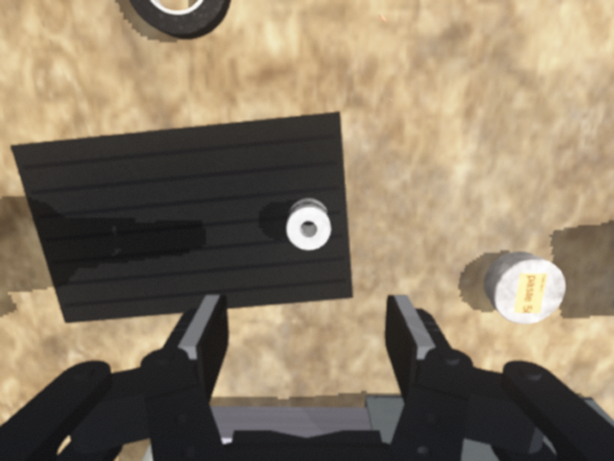

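The last coupling is at 1.2×-pixels (308,225), centred ahead of the fingers; the mat is otherwise empty.

Call:
{"method": "send_rows", "body": {"targets": [[-0.4, 0.001, 0, 0.045, 0, 0, 0], [-0.4, 0, 0, 0.045, 0, 0, 0], [-0.4, 0, 0, 0.03, 0, 0, 0], [-0.4, 0, 0, 0.009, 0, 0, 0], [-0.4, 0, 0, 0, 0, 0, 0], [0.8, 0, 0, 0, 0, 0, 0], [0.8, 0, 0, 0, 0, 0, 0], [0.8, 0, 0, 0, 0, 0, 0], [0.8, 0, 0, 0, 0, 0, 0], [0.8, 0, 0, -0.02, 0, 0, 0]]}}

```text
time_s: 36.95
eef_pos: [586.6, 311.7, 37.2]
ee_rot: [-0.001, 0.707, 0.707, -0.001]
force: [-0.6, -0.0, -0.5]
grip_width: 0.313
grip_force: 59.1
```

Call:
{"method": "send_rows", "body": {"targets": [[0.8, 0, 0, -0.05, 0, 0, 0], [0.8, 0, 0, -0.045, 0, 0, 0], [0.8, -0.05, -0.01, 0, 0, 0, 0], [0.8, -0.05, -0.01, 0, 0, 0, 0], [0.8, -0.05, -0.01, 0, 0, 0, 0], [0.8, -0.05, -0.01, 0, 0, 0, 0], [0.8, -0.05, -0.002, 0, 0, 0, 0], [0.8, -0.05, 0, 0, 0, 0, 0], [0.8, -0.041, 0, 0, 0, 0, 0], [0.8, 0, 0, 0, 0, 0, 0]]}}

```text
time_s: 38.2
eef_pos: [545.9, -31.5, 133.6]
ee_rot: [0.001, 0.708, 0.706, 0.0]
force: [-1.0, 0.6, -1.9]
grip_width: 0.309
grip_force: 59.3
```

Call:
{"method": "send_rows", "body": {"targets": [[0.8, 0, 0, 0.04, 0, 0, 0], [0.8, 0, 0, 0.04, 0, 0, 0], [0.8, 0, 0, 0.015, 0, 0, 0], [0.8, 0, 0, 0.006, 0, 0, 0], [0.8, 0, 0, 0, 0, 0, 0], [-0.4, 0, 0, 0, 0, 0, 0], [-0.4, 0, 0, 0, 0, 0, 0], [-0.4, 0, 0, -0.02, 0, 0, 0], [-0.4, 0, 0, -0.05, 0, 0, 0], [-0.4, 0, 0, -0.045, 0, 0, 0]]}}

```text
time_s: 39.45
eef_pos: [545.6, -29.1, 148.2]
ee_rot: [0.0, 0.707, 0.707, 0.0]
force: [0.2, -0.7, 0.9]
grip_width: 0.702
grip_force: 0.0
```

Call:
{"method": "send_rows", "body": {"targets": [[1, 0.024, -0.045, 0, 0, 0, 0], [1, 0.024, -0.05, 0, 0, 0, 0], [1, 0.022, -0.05, 0, 0, 0, 0], [1, 0, 0, 0, 0, 0, 0], [1, 0, 0, 0, 0, 0, 0], [1, 0, 0, 0, 0, 0, 0], [1, 0, 0, 0, 0, 0, 0], [1, 0, 0, 0, 0, 0, 0], [1, 0, 0, 0, 0, 0, 0], [1, 0, 0, 0, 0, 0, 0]]}}

```text
time_s: 40.7
eef_pos: [400.6, 40.7, 146.3]
ee_rot: [-0.0, 0.707, 0.707, -0.0]
force: [-0.8, -0.3, 0.6]
grip_width: -0.002
grip_force: 0.0
```

```bash
python3 - <<'E'
from h import *
st();k=ctrl.capture("top");save(k,"t3.png",(100,80,330,230),2.4)
k=ctrl.capture("wrist")
for r in ctrl.landmark_of("drawer_handle",k): print(r["point"],r["score"],onz(k,r["point"],45))
E
```

```text
40.7 [400.6  40.7 146.3] [-0.      0.7068  0.7074 -0.    ] F [-0.8 -0.3  0.6] g -0.0017199409392759121 0.0 [-0.19  0.14  1.96  0.    1.04 -0.19]
[304.4, 194.3] 0.68 [436.71568575  42.84801226  45.        ]
```

View pics/t3.png

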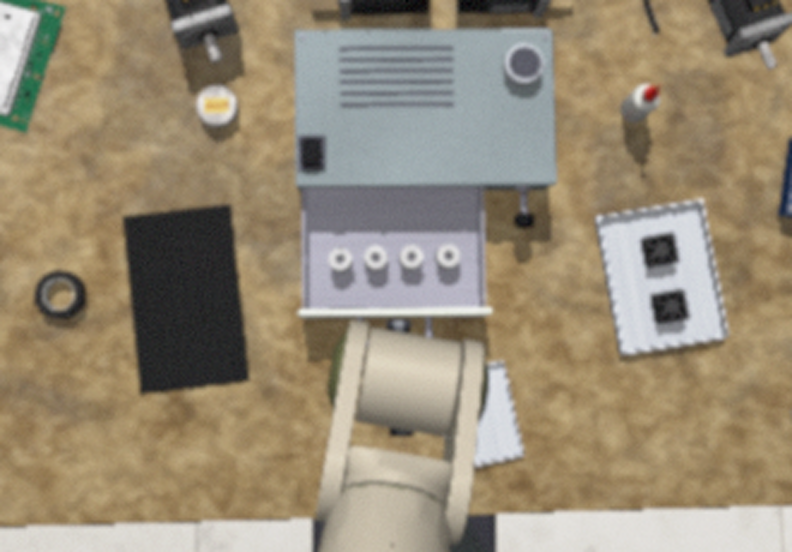

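All four couplings stand upright in the drawer at crop y≈258, both fans lie in the large tray at (660,250) and (670,307), and the mat is empty. Lowering shut fingers in front of the handle to push.

Call:
{"method": "send_rows", "body": {"targets": [[1, 0.001, 0, 0.03, 0, 0, 0], [1, 0, 0, 0.04, 0, 0, 0], [1, 0, 0, 0.03, 0, 0, 0], [1, 0, 0, 0.012, 0, 0, 0], [1, 0, 0.006, 0, 0, 0, 0], [1, 0, 0.006, 0, 0, 0, 0], [1, 0, 0.004, 0, 0, 0, 0], [1, 0, 0.004, 0, 0, 0, 0], [1, 0, 0.004, 0, 0, 0, 0], [1, 0, 0.005, 0, 0, 0, 0]]}}

```text
time_s: 42.1
eef_pos: [429.7, 41.7, 34.4]
ee_rot: [-0.0, 0.707, 0.707, -0.0]
force: [-1.6, -0.1, 2.5]
grip_width: -0.0
grip_force: 1.3
```

Call:
{"method": "send_rows", "body": {"targets": [[1, 0, 0.006, 0, 0, 0, 0], [1, 0, 0.008, 0, 0, 0, 0], [1, 0, 0.01, 0, 0, 0, 0], [1, 0, 0.012, 0, 0, 0, 0], [1, 0, 0.012, 0, 0, 0, 0], [1, 0, 0.012, 0, 0, 0, 0], [1, 0, 0.012, 0, 0, 0, 0], [1, 0, 0.012, 0, 0, 0, 0], [1, 0, 0.01, 0, 0, 0, 0], [1, 0, 0.006, 0, 0, 0, 0]]}}

```text
time_s: 43.35
eef_pos: [530.1, 41.8, 34.1]
ee_rot: [-0.0, 0.707, 0.707, -0.0]
force: [-3.7, -3.0, 2.4]
grip_width: -0.001
grip_force: 2.3
```

```bash
python3 - <<'E'
from h import *
st();k=ctrl.capture("wrist")
for r in ctrl.landmark_of("drawer_handle",k): print(r["point"],r["score"],onz(k,r["point"],45))
E
```

```text
43.35 [530.1  41.8  34.1] [-1.000e-04  7.068e-01  7.075e-01 -2.000e-04] F [-3.7 -3.   2.4] g -0.0011411901734260258 2.2645586729049683 [-0.14  0.57  1.69 -0.    0.89 -0.14]
[297.8, 278.9] 0.6 [547.79980287  39.06245658  45.        ]
```

Call:
{"method": "send_rows", "body": {"targets": [[1, 0, 0.006, 0, 0, 0, 0], [1, 0, 0.006, 0, 0, 0, 0], [1, 0, 0.006, 0, 0, 0, 0], [1, 0, 0.006, 0, 0, 0, 0], [1, 0, 0.004, 0, 0, 0, 0], [1, 0, 0.003, 0, 0, 0, 0], [1, 0, 0.003, 0, 0, 0, 0], [1, 0, 0.003, 0, 0, 0, 0], [1, 0, 0.003, 0, 0, 0, 0], [1, 0, 0.003, 0, 0, 0, 0]]}}

```text
time_s: 44.7
eef_pos: [572.0, 41.9, 34.0]
ee_rot: [-0.001, 0.707, 0.707, -0.001]
force: [-4.2, -2.4, 1.1]
grip_width: 0.001
grip_force: 2.5
```

Call:
{"method": "send_rows", "body": {"targets": [[1, 0, 0.002, 0, 0, 0, 0], [1, 0, 0.002, 0, 0, 0, 0], [1, 0, 0.0015, 0, 0, 0, 0], [1, 0, 0.001, 0, 0, 0, 0], [1, 0, 0.001, 0, 0, 0, 0], [1, 0, 0, 0, 0, 0, 0], [1, 0, 0, 0, 0, 0, 0], [1, 0, 0, 0, 0, 0, 0], [1, 0, 0, 0, 0, 0, 0], [1, 0, 0, 0, 0, 0, 0]]}}

```text
time_s: 45.95
eef_pos: [574.2, 41.9, 33.7]
ee_rot: [-0.006, 0.706, 0.708, -0.006]
force: [-34.0, -6.3, 21.1]
grip_width: 0.001
grip_force: 17.5
```

Call:
{"method": "send_rows", "body": {"targets": [[1, 0, -0.003, 0, 0, 0, 0], [1, 0, -0.003, 0, 0, 0, 0], [1, 0, -0.004, 0, 0, 0, 0], [1, 0, -0.01, 0, 0, 0, 0], [1, 0, -0.03, 0, 0, 0, 0], [1, 0, -0.03, 0, 0, 0, 0], [1, 0, 0, 0, 0, 0, 0], [1, 0, 0, 0, 0, 0, 0], [1, 0, 0, 0, 0, 0, 0], [1, 0, 0, 0, 0, 0, 0]]}}

```text
time_s: 47.2
eef_pos: [500.5, 41.8, 34.2]
ee_rot: [0.0, 0.707, 0.707, 0.0]
force: [0.3, 0.3, -0.1]
grip_width: 0.002
grip_force: 0.0
```

```bash
python3 - <<'E'
from h import *
st();k=ctrl.capture("wrist");save(k,"w9.png",s=1.2);t=ctrl.capture("top");s=ctrl.capture("scene")
for c in(k,t,s):
  for q in("drawer_handle","vent_knob"):
    for r in ctrl.landmark_of(q,c): print(q,r["point"],r["score"],onz(c,r["point"],45))
E
```

```text
47.2 [500.5  41.8  34.2] [1.000e-04 7.068e-01 7.075e-01 1.000e-04] F [ 0.3  0.3 -0.1] g 0.0019326508409711661 0.0 [-0.15  0.52  1.78  0.    0.84 -0.15]
drawer_handle [448.7, 279.2] 0.69 [585.06190891  38.85415682  45.        ]
drawer_handle [263.1, 171.5] 0.81 [591.15227254  37.67426073  45.        ]
vent_knob [321.6, 173.6] 0.53 [ 581.35903001 -138.74176901   45.        ]
drawer_handle [274.4, 186.2] 0.8 [594.76596287  36.20762537  45.        ]
vent_knob [323.9, 205.3] 0.56 [ 591.40406735 -128.23136385   45.        ]
```

Call:
{"method": "send_rows", "body": {"targets": [[-0.5, 0, 0, -0.05, 0, 0, -0.1745], [-0.5, 0, 0, -0.05, 0, 0, -0.1745], [-0.5, 0, 0, 0, 0, 0, -0.1745], [-0.5, 0, 0, 0, 0, 0, -0.1745], [-0.5, 0, 0, 0, 0, 0, -0.1745], [-0.5, 0, 0, 0, 0, 0, -0.1745], [-0.5, 0, 0, 0, 0, 0, -0.1745], [-0.5, 0, 0, 0, 0, 0, -0.1745], [-0.5, 0, 0, 0, 0, 0, -0.1745], [-0.5, -0.02, -0.04, 0, 0, 0, 0]]}}

```text
time_s: 48.9
eef_pos: [519.8, 3.0, 134.5]
ee_rot: [-0.0, -0.003, 1.0, 0.0]
force: [1.4, -0.6, 0.6]
grip_width: 0.75
grip_force: 0.0
```

Call:
{"method": "send_rows", "body": {"targets": [[-0.5, -0.02, -0.045, 0, 0, 0, 0], [-0.5, -0.02, -0.045, 0, 0, 0, 0], [-0.5, -0.015, -0.044, 0, 0, 0, 0], [-0.5, 0, 0, 0, 0, 0, 0], [-0.5, 0, 0, 0, 0, 0, 0], [-0.5, 0, 0, 0, 0, 0, 0], [-0.5, 0, 0, 0, 0, 0, 0], [-0.5, 0, 0, 0, 0, 0, 0], [-0.5, 0, 0, 0, 0, 0, 0], [-0.5, 0, 0, 0, 0, 0, 0]]}}

```text
time_s: 50.15
eef_pos: [575.2, -132.1, 134.3]
ee_rot: [0.0, -0.0, 1.0, -0.0]
force: [-0.1, 0.3, -0.3]
grip_width: 0.753
grip_force: 0.0
```

```bash
python3 - <<'E'
from h import *
st();k=ctrl.capture("wrist");save(k,"w10.png",s=1.4)
for q in("drawer_handle","vent_knob"):
    for r in ctrl.landmark_of(q,k): print(q,r["point"],r["score"],onz(k,r["point"],45))
E
```

```text
50.15 [ 575.2 -132.1  134.3] [ 0.e+00 -4.e-04  1.e+00 -0.e+00] F [-0.1  0.3 -0.3] g 0.7534711381860405 0.0 [-0.42  0.54  1.42  0.    1.18 -2.  ]
drawer_handle [486.3, 212.2] 0.63 [583.52779338  38.4159169   45.        ]
vent_knob [255.8, 217.9] 0.95 [ 587.99365634 -130.14652664   45.        ]
```

View pics/w10.png

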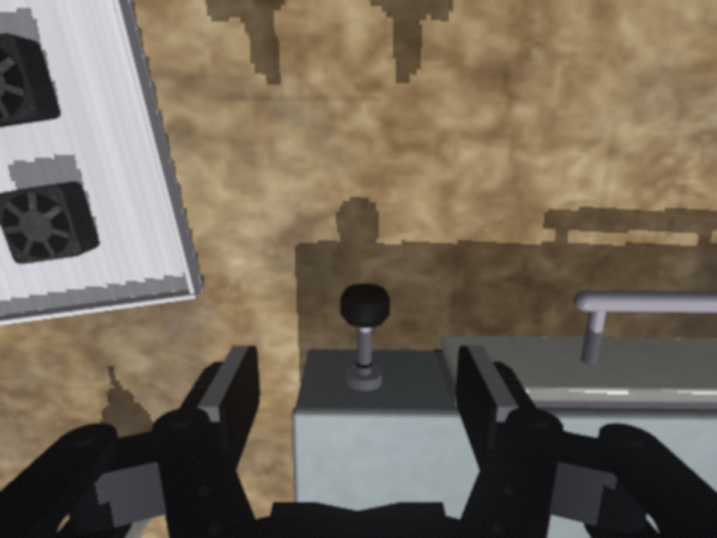

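The knob is at 1.4×-pixels (364,305), rod fully in, and the drawer front is flush with the cabinet. Gripping it sideways from above.

Call:
{"method": "send_rows", "body": {"targets": [[-0.5, -0.011, 0.002, 0.03, 0, 0, 0], [-0.5, 0, 0, 0.04, 0, 0, 0], [-0.5, 0, 0, 0.02, 0, 0, 0], [-0.5, 0, 0, 0.008, 0, 0, 0], [-0.5, 0, 0, 0, 0, 0, 0], [0.8, 0, 0, 0, 0, 0, 0], [0.8, 0, 0, 0, 0, 0, 0], [0.8, 0, 0, 0, 0, 0, 0], [0.8, 0, 0, 0, 0, 0, 0], [0.8, 0, 0, 0, 0, 0, 0]], "squeeze": 40}}

```text
time_s: 51.55
eef_pos: [586.6, -128.4, 37.5]
ee_rot: [0.001, -0.0, 1.0, 0.001]
force: [-1.3, 10.1, 8.2]
grip_width: 0.278
grip_force: 39.3
```

Call:
{"method": "send_rows", "body": {"targets": [[0.8, 0.004, -0.001, 0, 0, 0, 0], [0.8, 0.004, -0.001, 0, 0, 0, 0], [0.8, 0.004, 0, 0, 0, 0, 0], [0.8, 0.004, 0, 0, 0, 0, 0], [0.8, 0.004, 0, 0, 0, 0, 0], [0.8, 0, 0, 0, 0, 0, 0], [0.8, 0, 0, 0, 0, 0, 0], [0.8, 0, 0, 0, 0, 0, 0], [0.8, 0, 0, 0, 0, 0, 0], [0.8, 0, 0, 0, 0, 0, 0]]}}

```text
time_s: 52.8
eef_pos: [566.5, -128.4, 37.5]
ee_rot: [0.0, -0.0, 1.0, 0.003]
force: [0.4, 19.7, 10.9]
grip_width: 0.283
grip_force: 40.1
```

Call:
{"method": "send_rows", "body": {"targets": [[0.8, 0, 0.003, 0, 0, 0, 0], [-0.5, 0, 0, 0, 0, 0, 0], [-0.5, 0, 0, 0, 0, 0, 0], [-0.5, 0, 0, 0, 0, 0, 0], [-0.5, 0, 0, -0.02, 0, 0, 0], [-0.5, 0, 0, -0.04, 0, 0, 0], [-0.5, 0, 0, -0.04, 0, 0, 0], [-0.5, 0.02, 0, -0.03, 0, 0, 0], [-0.5, 0, 0, 0, 0, 0, 0], [-0.5, 0, 0, 0, 0, 0, 0]]}}

```text
time_s: 54.05
eef_pos: [546.1, -129.1, 165.3]
ee_rot: [-0.001, -0.0, 1.0, 0.0]
force: [-0.3, -0.1, 0.5]
grip_width: 0.751
grip_force: 0.0
```

```bash
python3 - <<'E'
from h import *
st();k=ctrl.capture("wrist");t=ctrl.capture("top")
for c in(k,t):
  for q in("drawer_handle","vent_knob"):
    for r in ctrl.landmark_of(q,c): print(q,r["point"],r["score"],onz(c,r["point"],45))
a=k["img"][:,:,::-1];im=cv2.resize(t["img"][80:250,100:420,::-1],None,fx=1.6,fy=1.6,interpolation=cv2.INTER_CUBIC)
cv2.imwrite("pics/fin.png",np.vstack([a[:300],im]))
E
```

```text
54.05 [ 546.1 -129.1  165.3] [-5.e-04 -2.e-04  1.e+00  3.e-04] F [-0.3 -0.1  0.5] g 0.7508303156188616 0.0 [-0.44  0.45  1.48  0.    1.21 -2.01]
drawer_handle [454.1, 234.5] 0.73 [585.73160197  40.87264905  45.        ]
vent_knob [252.0, 215.9] 0.88 [ 568.85638205 -130.20352168   45.        ]
vent_knob [56.7, 139.6] 0.63 [ 505.65350748 -281.56664065   45.        ]
drawer_handle [263.8, 174.2] 0.78 [582.9360125   35.76050646  45.        ]
```

View pics/fin.png

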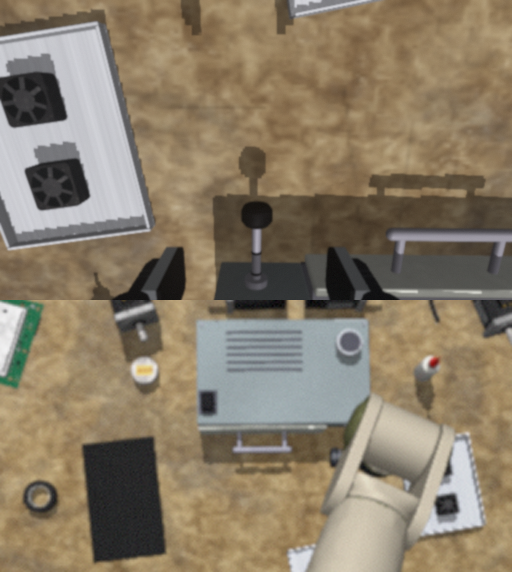

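The knob is 19–20 mm out, at wrist pixel (257,214). The drawer is shut, both fans are in the large tray, the mat is empty and the bystanders are unmoved. Handing in.

```bash
python3 -c "
from rig import ctrl
print(ctrl.finish_job())"
```

```text
the job is handed in; nothing more can be done
None
```

The job is handed in; no verdict came back. By the last pictures, both fans are in the large tray, the drawer is latched shut with all four couplings inside, the vent rod is about 19–20 mm out at its middle click, and the tin, bottle and tape have not moved.

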